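# Scrape the offcuts off the building board

## Task

Pick up the wooden scraper block by its upright grip, set it on the building board behind the two loose aluminium offcuts and push both along the board and off its end into the metal tray. Move the offcuts only with the scraper, never with the gripper itself. Then stand the scraper upright on the bench, clear of the board and tray, and let go.

Things in the scene. Friction and masses are not known exactly. Their poses are not given: they have to be found in the camera images.
- board: Fixed plywood board, open tray under one end. Origin at bench height below the plywood's centre; x along it to the tray, y across, z up. Plywood x -110..110, y -75..75 mm, rimless, flat top at z 40, underside 28. Tray x 98..205, y -85..85, walls 25 mm high, 4 thick: what passes x = 110 drops into it. Tray end is on the robot's left (+y); board x is within 18 degrees of world +y.
- scraper: Loose wooden block, steel sole, about 150 g, standing on the bench right (-y) of the board. Origin at the sole's centre; x thickness, y length, z up; same if half turned. Foot 30 (x) x 120 (y) x 18 mm high; on it, centred, an upright grip 20 (x) x 80 (y) mm, 18 to 64 mm above the sole: pinch it across x. Either long face pushes. Not the flat cork sanding block (55 x 110 x 28 mm, no grip) nearby.
- chip_long: Loose aluminium offcut, 30 (x) x 16 (y) x 10 mm high, about 13 g, lying flat on the board, turned at any angle. Origin at the centre of its underside, z up. Its centre starts within x -25..60, y -38..38 mm of the board, clear of the other offcut.
- chip_square: Loose aluminium offcut, 22 x 22 x 10 mm high, about 13 g, lying flat on the board, turned at any angle. Origin at the centre of its underside, z up. Its centre starts within x -25..60, y -38..38 mm of the board.

How it is judged:
By the outcome, as a careful person would: the job done as asked, in the order asked, and still so for the second after the job is handed in, with the robot touching nothing.
It also fails if it takes over 51 s, if anything falls off the work surface, if the arm or the gripper's body presses on something with over 40 N, if the wrist force passes 120 N, or if a joint passes its speed limit or range.

## Robot

A 7-joint arm with a two-finger parallel gripper is mounted at the origin on the work surface. World frame = base frame: x ahead of the robot, y to its left, z up, the work surface at z = 0. Lengths are in m, angles in rad, forces in N, time in s.
With the tool pointing down it reaches from about 0.4 to 0.85 m from the base axis. Payload 10.4 kg.
Tool frame: the origin (TCP) lies on the centre line of the jaws, within the pads' length; the fingertips stand 11 mm ahead of it and the grasp point (between the pads) lies 8 mm behind it (r.tip_extent is the distance from the TCP to the fingertips, in m); z points along the fingers, y is the direction in which the jaws open and shut (so a half turn about z gives the same grasp; the last joint's range is limited). The gripper opens to 85 mm and grips with 20 to 120 N. Pads are 22 mm wide; open, the fingers measure 114 mm over their backs; the gripper's body (76 mm by 85 mm) begins 54 mm behind the grasp point. The pads swing forward as they close: fully open they stand 13 mm farther back than shut.
Start: joints at [1.258, 0.332, -0.065, 1.46, 0.022, 1.35, -0.088], TCP at [0.179, -0.599, 0.242] pointing down, gripper open.
Joint ranges: [-2.6, 2.6], [-0.5, 2.12], [-1.47, 1.34], [0.16, 2.42], [-1.27, 4.41], [0.06, 2.06], [-2.6, 2.6]. Speed limits (rad/s): [2.22, 2.22, 2.79, 2.79, 3.14, 3.14, 3.14].

## Interface

Orientations are given as a 3x3 rotation matrix whose columns are the frame's x, y, z axes.
In Python, from cell import r, vision, recognise gives the robot as it stands.
- The arm moves only by the shell command python3 -m pendant 'ROWS' [FORCE]. ROWS is JSON, a list that holds one entry, the list of rows, each a list of 5 numbers: the shift along the tool's x, y, z in mm, then the turn about the tool's z in rad, then the opening, from 0 (shut) to 1 (fully open). A call has 1 to 20 rows; each row shifts and turns the commanded pose from where the row before left it, along the tool's axes as they then stand; what a row does not reach is not made up. A row lasts 1/12 s, in which the tool goes at most 41.7 mm and 7.16 degrees, less where a joint would pass 70% of its speed; a pose out of reach is approached as far as the arm can. A call is refused whole if a number of a shift passes 41.7 or a number of a turn 0.125, either way. A call with a gripper value outside its range is refused whole. The fingers move at their own pace and stop on an object; FORCE is the grip in N (left out, the last holds). Time passes only in rows, so rows that do not move let the fingers close. It gives the time, the measured TCP pose, the force and the opening at its end, in the units of the state.
- r.read_state(): the state, without advancing time (a new reading comes with each control period).
- vision.snapshot(name): name is "scene" or "side" or "wrist"; returns a dict with "frame" (384x512x3 uint8, blue, green, red), "mtx" (3x3 intrinsics, pixels), "R" (3x3) and "t" (3): a world point X has camera coordinates R X + t. Camera axes: x right, y down, z forward; pixel columns grow to the right and rows downward; lengths in m; the calibration is good to about 2 mm. The wrist camera is an equidistant fisheye: a pixel r from the principal point sees the ray r / f radians off the axis. A picture is of the moment at which its call begins. There is no depth.
- r.hand_in(): hands the job in, once; it reports no verdict.
Trained networks look in a picture, given as the dict that the camera call returned (one of the last four; its "shot" number tells which), for a name from the list of things; names that differ only in an ending like _2 or _b are one class to them, and where a whole thing is asked for, a point or a joint stands for the part that bears it (a point fixed in the world has none). Each returns a list of dicts, best first, with "p" (0 to 1); they miss things now and then, are a little off and sometimes report something else, mostly with a low value. They report only what shows in the picture. A call takes as long as a camera call.
- recognise(target, picture): "centre" ([x, y, z] in m, in world coordinates, good to about 4 mm: the middle of the surface that is visible of it).
The state is a dict: "time_s": time; "q": joint angles; "qvel": joint speeds; "tau": joint torques, N m; "tcp_pos": TCP position; "tcp_rot": TCP orientation; "wrist_force": force on the tool from outside, world axes, zero at the start; "ft_torque": the same for the moment, N m; "gripper_width": finger opening in m.
Only numpy, scipy, OpenCV 4.12 (cv2) and the standard library are available. Lean on these libraries where they do the work, as an engineer would, in place of code of your own. Each camera call takes 0.05 s, during which the arm holds its last target. There are 200 camera calls.

## Working session

There is one attempt and no reset: what is moved stays moved. The work goes in short steps, Python scripts to look and compute and a shell command to move; the robot and the scene stay as the last step left them, time stands still between calls to the robot, and variables do not carry over. Pictures are saved under pics/ and viewed, about 8 in all and at most 12, crops included, and the job is handed in when it is done.

```bash
ls; mkdir -p pics
python3 - <<'E'
from cell import r, vision, recognise
import cv2, numpy as np
s=r.read_state(); print(s['time_s'],s['tcp_pos'],s['tcp_rot'],s['gripper_width'])
ims=[]
for n in ('scene','side'):
    p=vision.snapshot(n); cv2.imwrite(f'pics/{n}0.png',p['frame'])
    print(n,p['mtx'].tolist() if hasattr(p['mtx'],'tolist') else p['mtx'],np.round(p['R'],4).tolist(),np.round(p['t'],4).tolist())
    for t in ('board','scraper','chip_long','chip_square'):
        print(t,[(np.round(d['centre'],4).tolist(),round(d['p'],2)) for d in recognise(t,p)][:3])
E
```

```text
pics
0.0 [ 0.17848404 -0.59858897  0.24151903] [[ 9.58296434e-01  2.85775645e-01 -4.75638782e-04]
 [ 2.85776032e-01 -9.58295490e-01  1.34638977e-03]
 [-7.10370953e-05 -1.42616668e-03 -9.99998981e-01]] 0.08557004838130328
scene [[410.5485883207727, 0.0, 258.10255894202396], [0.0, 410.5485883207727, 190.0814943052703], [0.0, 0.0, 1.0]] [[-0.6233, 0.7818, 0.0167], [0.6292, 0.5142, -0.5828], [-0.4642, -0.3528, -0.8124]] [0.4199, -0.2547, 1.0363]
board [([0.5617, 0.1877, 0.0421], 0.81)]
scraper [([0.5536, -0.1817, 0.0311], 0.84)]
chip_long [([0.5512, -0.18, 0.0321], 0.73), ([0.5429, 0.0978, 0.0462], 0.45)]
chip_square [([0.5958, 0.122, 0.0531], 0.69)]
side [[424.60802539951203, 0.0, 255.14240257242818], [0.0, 424.60802539951203, 198.73304383941135], [0.0, 0.0, 1.0]] [[-0.7356, -0.6771, 0.0193], [-0.3758, 0.3843, -0.8433], [0.5636, -0.6276, -0.5372]] [0.3458, 0.2878, 0.5421]
board [([0.5414, 0.2102, 0.0221], 0.95), ([0.5882, 0.1184, 0.056], 0.17)]
scraper [([0.534, -0.1819, 0.0315], 0.9)]
chip_long [([0.534, 0.1034, 0.0541], 0.63)]
chip_square [([0.5841, 0.1178, 0.0539], 0.5), ([0.5443, 0.2142, 0.0241], 0.16)]
```

Run:
```python
import cv2, numpy as np
a=cv2.imread('pics/scene0.png');b=cv2.imread('pics/side0.png')
cv2.imwrite('pics/s2.png',cv2.resize(a,(800,600),interpolation=cv2.INTER_CUBIC))
cv2.imwrite('pics/d2.png',cv2.resize(b,(800,600),interpolation=cv2.INTER_CUBIC))
```

```text
(no output)
```

View pics/s2.png

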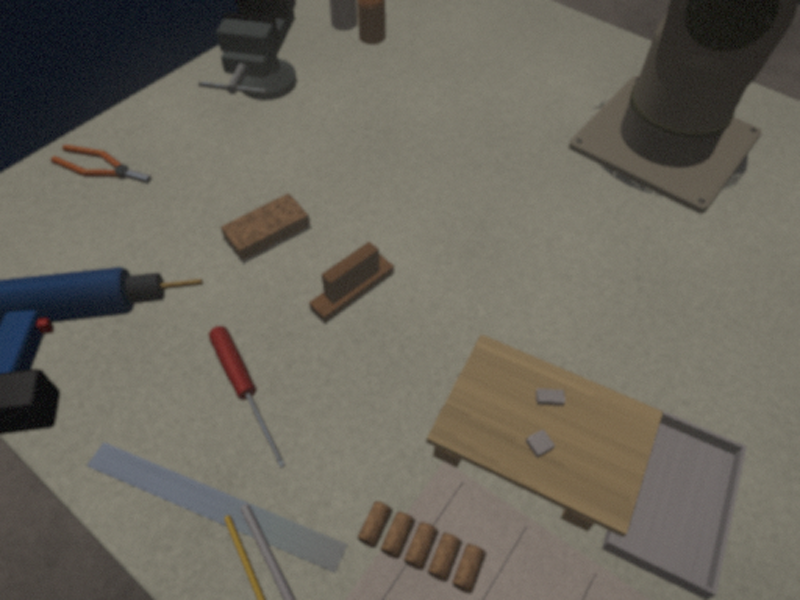

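View pics/d2.png

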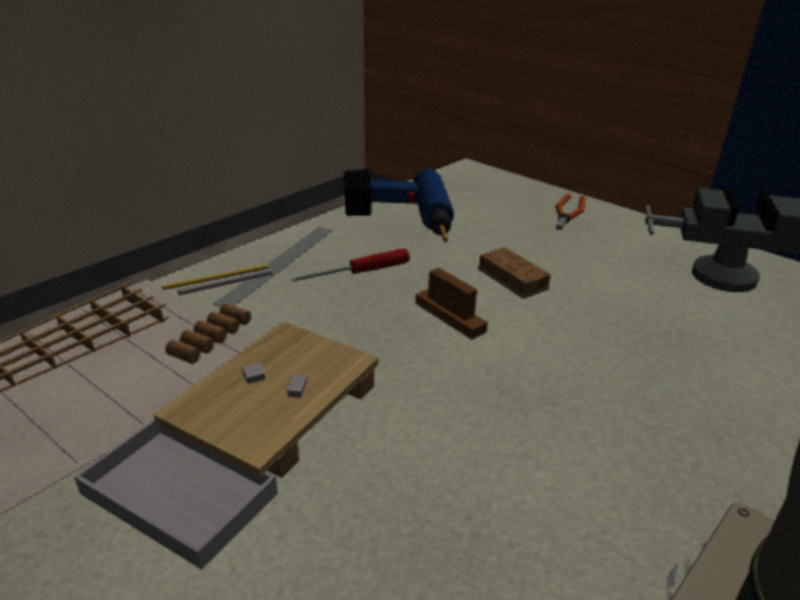

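The scene view (800 px wide) shows the scraper at about (350,280), the cork block at (265,225), and the board with corners (480,337), (430,441), (627,532) and (662,413). The chips are at (550,397) and (540,443). The side view agrees: the scraper is at (452,303) and the chips are at (298,385) and (254,373).

```bash
cat > h.py <<'E'
import numpy as np, cv2
K={'scene':410.5486,'side':424.608}
C={'scene':(258.1026,190.0815),'side':(255.1424,198.733)}
R={'scene':np.array([[-0.6233,0.7818,0.0167],[0.6292,0.5142,-0.5828],[-0.4642,-0.3528,-0.8124]]),'side':np.array([[-0.7356,-0.6771,0.0193],[-0.3758,0.3843,-0.8433],[0.5636,-0.6276,-0.5372]])}
T={'scene':np.array([0.4199,-0.2547,1.0363]),'side':np.array([0.3458,0.2878,0.5421])}
def ray(n,u,v):
    u,v=(np.array([u,v])+.5)/1.5625-.5   # pixels of the 800x600 views
    d=R[n].T@np.array([(u-C[n][0])/K[n],(v-C[n][1])/K[n],1]); return -R[n].T@T[n],d/np.linalg.norm(d)
def plane(n,p,z):
    o,d=ray(n,*p); return o+d*(z-o[2])/d[2]
def tri(p,q):
    A=0;b=0
    for n,x in(('scene',p),('side',q)):
        o,d=ray(n,*x);M=np.eye(3)-np.outer(d,d);A=A+M;b=b+M@o
    return np.linalg.solve(A,b)
E
python3 - <<'E'
from h import *
np.set_printoptions(precision=4,suppress=True)
B={'A':((662,413),(262,470)),'B':((627,532),(160,416)),'C':((480,337),(378,360)),'D':((430,441),(288,324))}
P={}
for k,(p,q) in B.items(): P[k]=tri(p,q); print(k,P[k],plane('scene',p,.04),plane('side',q,.04))
c=sum(P.values())/4; x=(P['A']+P['B']-P['C']-P['D']);print('board',c,np.degrees(np.arctan2(x[1],x[0])))
for z,p,q in (('long',(550,397),(298,381)),('sq',(540,441),(254,371))): print(z,tri(p,q),plane('scene',p,.05),plane('side',q,.05))
print('grip top near',tri((373,245),(475,290)),'far',tri((323,278),(432,271)))
print('foot: near',tri((393,268),(486,321)),'far',tri((310,302),(417,293)))
E
```

```text
A [0.4713 0.2049 0.0352] [0.4759 0.2073 0.04  ] [0.4667 0.2045 0.04  ]
B [0.6144 0.2336 0.0368] [0.6171 0.2365 0.04  ] [0.6097 0.2317 0.04  ]
C [ 0.5166 -0.0091  0.0335] [ 0.5216 -0.0057  0.04  ] [ 0.5106 -0.0051  0.04  ]
D [0.6586 0.021  0.0335] [0.6637 0.0274 0.04  ] [0.6509 0.0207 0.04  ]
board [0.5652 0.1126 0.0348] 101.84770796211997
long [0.5407 0.0988 0.0486] [0.543  0.1015 0.05  ] [0.5391 0.0968 0.05  ]
sq [0.5928 0.1192 0.0476] [0.5942 0.12   0.05  ] [0.5901 0.1202 0.05  ]
grip top near [ 0.5049 -0.1868  0.0626] far [ 0.5859 -0.1967  0.0602]
foot: near [ 0.4833 -0.1754  0.0194] far [ 0.6078 -0.1997  0.0182]
```

```bash
python3 - <<'E'
from h import *
print(tri((265,80),(725,270)),'vise top',tri((245,20),(712,195)),tri((290,10),(785,190)))
E
python3 -m pendant '[[[0,0,0,0.112,1],[0,0,0,0.112,1],[0,0,0,0.112,1],[0,0,0,0.111,1]]]'
```

```text
[ 0.30274123 -0.6016325   0.00742586] vise top [ 0.34362151 -0.57004174  0.14125214] [ 0.25880504 -0.56213932  0.15309826]
time_s: 0.83
tcp_pos: [0.1786, -0.5989, 0.2424]
tcp_rot: [[0.987, -0.162, 0.0], [-0.162, -0.987, -0.0], [0.0, 0.0, -1.0]]
wrist_force: [-0.5, -0.2, 0.5]
gripper_width: 0.0856
```

```bash
python3 -m pendant '[[[20,-31,0,0,1],[20,-31,0,0,1],[20,-31,0,0,1],[20,-31,0,0,1],[20,-31,0,0,1],[20,-31,0,0,1],[20,-31,0,0,1],[20,-31,0,0,1],[20,-31,0,0,1],[20,-31,0,0,1],[20,-31,0,0,1],[20,-31,0,0,1],[20,-31,0,0,1],[20,-31,10,0,1],[20,-27,10,0,1],[0,0,0,0,1],[0,0,0,0,1]]]'
python3 - <<'E'
from cell import r, vision, recognise
import cv2, numpy as np
p=vision.snapshot('wrist'); cv2.imwrite('pics/w1.png',cv2.resize(p['frame'],(800,600),interpolation=cv2.INTER_CUBIC))
np.save('w1.npy',{k:p[k] for k in('mtx','R','t')},allow_pickle=True)
print(p['mtx'],p['R'],p['t'],[(d['centre'],d['p']) for d in recognise('scraper',p)])
E
```

```text
time_s: 2.25
tcp_pos: [0.5479, -0.1883, 0.2215]
tcp_rot: [[0.988, -0.153, -0.001], [-0.153, -0.988, 0.001], [-0.001, -0.001, -1.0]]
wrist_force: [-1.0, -0.1, -0.2]
gripper_width: 0.0857
[[297.31863964   0.         254.67243441]
 [  0.         297.31863964 190.72909508]
 [  0.           0.           1.        ]] [[-1.51948034e-01 -9.88388355e-01 -5.05536820e-04]
 [-9.39972608e-01  1.44346773e-01  3.09217568e-01]
 [-3.05554071e-01  4.74601924e-02 -9.50991188e-01]] [-0.10181417  0.50757442  0.53701199] [([0.5556, -0.1912, 0.0615], 0.8)]
```

View pics/w1.png

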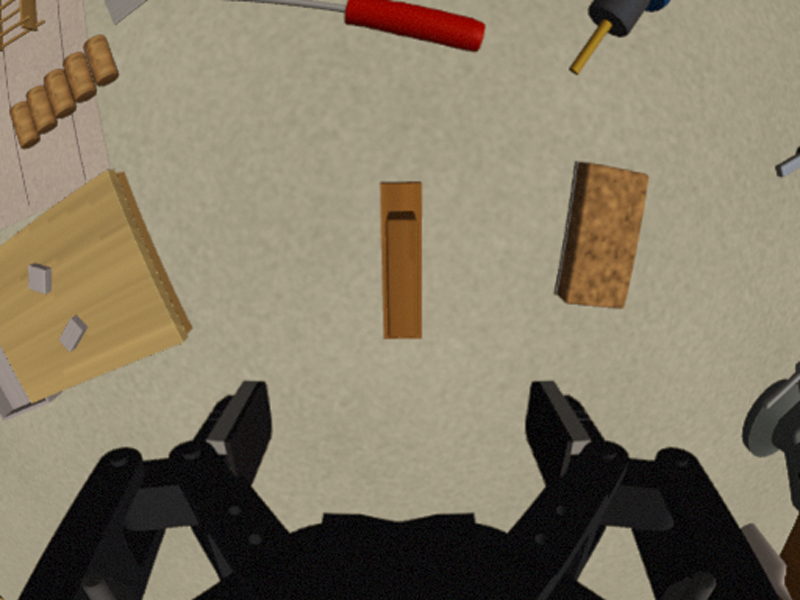

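The wrist view shows the scraper nearly aligned with the tool. Its foot corners are (381,182), (421,182), (384,338) and (422,338), and the far edge of the grip top is at y≈219. The board's near-end corners are at (113,171) and (187,338), and the chips are at (39,277) and (72,332).

```bash
cat >> h.py <<'E'
def wplane(f,u,v,z):
    m=np.load(f,allow_pickle=True).item();K=m['mtx']
    a=((np.array([u,v])+.5)/1.5625-.5-[K[0,2],K[1,2]])/K[0,0];th=np.linalg.norm(a)
    d=m['R'].T@np.array([*(a/th*np.sin(th)),np.cos(th)]);o=-m['R'].T@m['t'];return o+d*(z-o[2])/d[2]
E
python3 - <<'E'
from h import *
np.set_printoptions(precision=4,suppress=True)
f=lambda u,v,z:wplane('w1.npy',u,v,z)
far=[f(381,182,.018),f(421,182,.018)]; near=[f(384,338,.018),f(422,338,.018)]
print('foot far',far,'near',near)
print('grip',[f(*q,.064) for q in((388,219),(415,219),(388,337),(420,337))])
print('board C',f(187,338,.028),f(184,341,.04),'D',f(113,171,.04),'chips long',f(72,331,.05),'sq',f(38,276,.05))
E
```

```text
foot far [array([ 0.6064, -0.1838,  0.018 ]), array([ 0.6021, -0.2121,  0.018 ])] near [array([ 0.4872, -0.1667,  0.018 ]), array([ 0.4827, -0.1961,  0.018 ])]
grip [array([ 0.5853, -0.1865,  0.064 ]), array([ 0.5827, -0.2033,  0.064 ]), array([ 0.5065, -0.1739,  0.064 ]), array([ 0.5032, -0.1953,  0.064 ])]
board C [ 0.5135 -0.0069  0.028 ] [ 0.5155 -0.0104  0.04  ] D [0.6585 0.0153 0.04  ] chips long [0.5414 0.0956 0.05  ] sq [0.5946 0.1166 0.05  ]
```

```bash
python3 -m pendant '[[[-3,2,30,-0.017,1],[0,0,30,0,1],[0,0,30,0,1],[0,0,30,0,1],[0,0,25,0,1],[0,0,20,0,1],[0,0,16,0,1],[0,0,0,0,1],[0,0,0,0,0],[0,0,0,0,0],[0,0,0,0,0],[0,0,0,0,0],[0,0,0,0,0],[0,0,0,0,0],[0,0,0,0,0],[0,0,0,0,0],[0,0,0,0,0]]]' 60
```

```text
time_s: 3.77
tcp_pos: [0.5441, -0.1921, 0.0418]
tcp_rot: [[0.99, -0.14, 0.001], [-0.14, -0.99, -0.0], [0.001, 0.0, -1.0]]
wrist_force: [-1.5, 0.3, 6.4]
gripper_width: 0.0197
```

```bash
python3 -m pendant '[[[0,0,-10,0,0],[0,0,-20,0,0],[0,0,-25,0,0],[0,0,-25,0,0],[0,0,0,-0.114,0],[0,0,0,-0.114,0],[0,0,0,-0.114,0],[10,-28,0,0,0],[10,-29,0,0,0],[10,-29,0,0,0],[10,-29,0,0,0],[10,-29,0,0,0],[10,-28,0,0,0],[10,-28,0,0,0],[11,-28,0,0,0],[0,0,0,0,0],[0,0,0,0,0]]]'
python3 - <<'E'
from cell import r, vision, recognise
import cv2, numpy as np
p=vision.snapshot('wrist'); cv2.imwrite('pics/w2.png',cv2.resize(p['frame'],(800,600),interpolation=cv2.INTER_CUBIC))
np.save('w2.npy',{k:p[k] for k in('mtx','R','t')},allow_pickle=True)
E
```

```text
time_s: 5.18
tcp_pos: [0.5773, 0.0498, 0.1216]
tcp_rot: [[0.979, 0.204, -0.0], [0.204, -0.979, 0.001], [-0.0, -0.001, -1.0]]
wrist_force: [0.2, -0.5, -0.8]
gripper_width: 0.0192
```

View pics/w2.png

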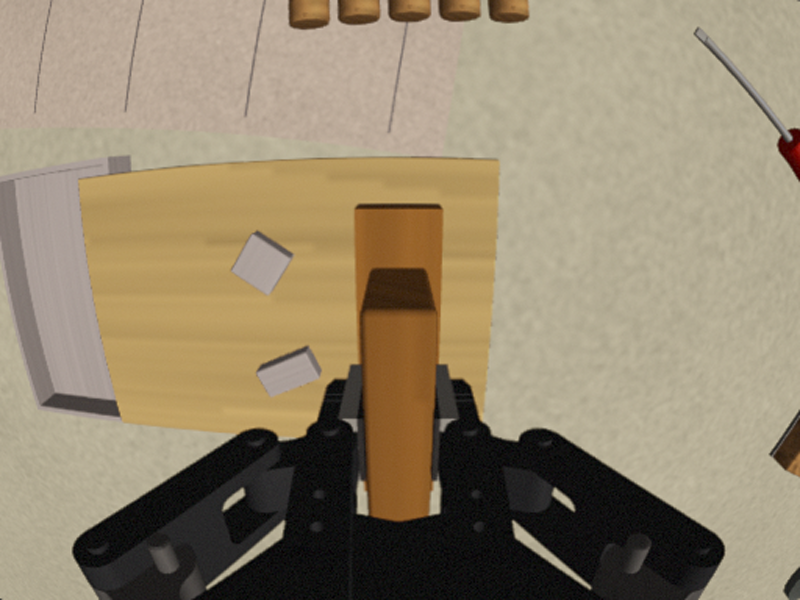

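The scraper is held upright over the board. The near-end corner D is at (498,160) and the tray-end corners are at (80,180) and (121,416). The square chip is at about (262,262) and the long chip at about (289,371), both behind the scraper's left face.

Run:
```python
from h import *
np.set_printoptions(precision=4,suppress=True)
f=lambda u,v,z:wplane('w2.npy',u,v,z)
D=f(498,160,.04);B=f(80,180,.04);A=f(121,416,.04)
print(A,B,D,'|BD|',np.linalg.norm(B-D),'|AB|',np.linalg.norm(A-B),np.degrees(np.arctan2(*(B-D)[[1,0]])),np.degrees(np.arctan2(*(B-A)[[1,0]])))
c=(A+D)/2; print('centre',c)
a=np.radians(101.7);E=np.array([[np.cos(a),np.sin(a)],[-np.sin(a),np.cos(a)]])
for n,q in(('sq',[(257,232),(291,254),(268,294),(231,269)]),('long',[(258,372),(307,347),(320,369),(276,395)])):print(n,np.array([E@(f(*p,.05)-c)[:2] for p in q]))
print('tcp',E@(np.array([.5773,.0498])-c[:2]),'scraper far corners',[E@(f(u,205,.098)-c)[:2] for u in(355,442)])
```

```text
[0.475  0.2067 0.04  ] [0.6168 0.2344 0.04  ] [0.6613 0.0215 0.04  ] |BD| 0.21749583899546174 |AB| 0.14447614774749742 101.7941935257532 11.074794530303146
centre [0.5682 0.1141 0.04  ]
sq [[ 0.0009 -0.0404]
 [-0.0147 -0.0298]
 [-0.0022 -0.0106]
 [ 0.0154 -0.023 ]]
long [[ 0.0073  0.0308]
 [-0.0195  0.0163]
 [-0.0252  0.0282]
 [-0.0008  0.0439]]
tcp [-0.0648  0.0041] scraper far corners [array([-0.0491, -0.0571]), array([-0.0784, -0.0572])]
```

```bash
python3 -m pendant '[[[0,0,15,0,0],[0,0,12,0,0],[0,0,8,0,0],[0,0,3,0,0],[0,0,1,0,0],[0,0,0,0,0],[0,0,0,0,0]]]'
```

```text
time_s: 5.82
tcp_pos: [0.5776, 0.0472, 0.0824]
tcp_rot: [[0.98, 0.2, 0.0], [0.2, -0.98, -0.0], [0.0, 0.0, -1.0]]
wrist_force: [-0.3, -0.4, -1.9]
gripper_width: 0.0193
```

```bash
python3 -m pendant '[[[0,0,1,0,0],[0,0,0,0,0],[0,0,0,0,0]]]'
```

```text
time_s: 6.07
tcp_pos: [0.5777, 0.0474, 0.0818]
tcp_rot: [[0.98, 0.2, 0.001], [0.2, -0.98, -0.0], [0.001, 0.0, -1.0]]
wrist_force: [-2.2, -0.7, 4.4]
gripper_width: 0.019
```

```bash
python3 -m pendant '[[[0,-4,0,0,0],[0,-8,0,0,0],[0,-8,0,0,0],[0,-8,0,0,0],[0,-8,0,0,0],[0,-8,0,0,0],[0,-8,0,0,0],[0,-8,0,0,0],[0,-8,0,0,0],[0,-8,0,0,0],[0,-8,0,0,0],[0,-8,0,0,0],[0,-8,0,0,0],[0,-8,0,0,0],[0,-8,0,0,0],[0,-6,0,0,0],[0,-4,0,0,0],[0,0,0,0,0]]]'
python3 - <<'E'
from cell import r, vision, recognise
import cv2, numpy as np
p=vision.snapshot('wrist'); cv2.imwrite('pics/w3.png',cv2.resize(p['frame'],(800,600),interpolation=cv2.INTER_CUBIC))
E
```

```text
time_s: 7.57
tcp_pos: [0.5522, 0.1724, 0.0818]
tcp_rot: [[0.979, 0.202, 0.001], [0.202, -0.979, 0.0], [0.001, -0.0, -1.0]]
wrist_force: [0.6, -0.9, 6.3]
gripper_width: 0.0192
```

View pics/w3.png

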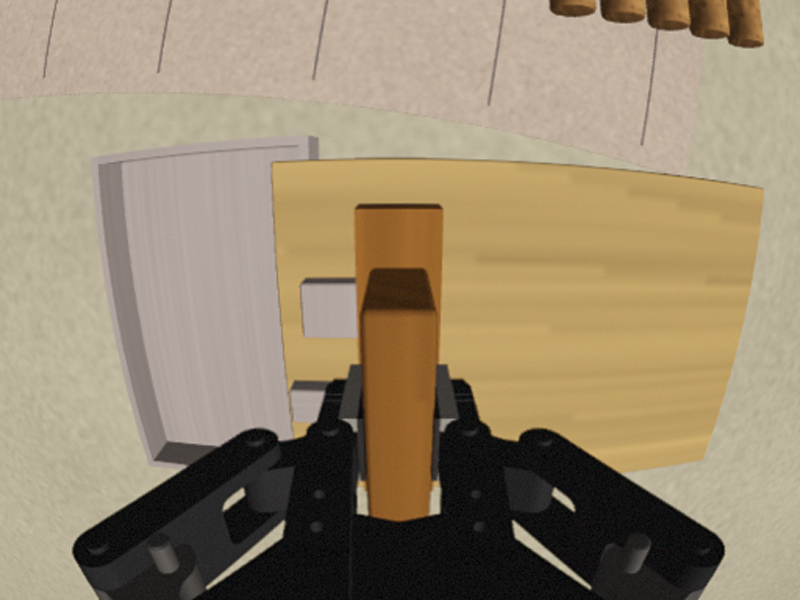

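The wrist view shows both chips flush against the scraper face, at about (330,308) and (308,402), just short of the board end at x≈280. I'll keep pushing slowly.

```bash
python3 -m pendant '[[[0,-4,0,0,0],[0,-5,0,0,0],[0,-5,0,0,0],[0,-5,0,0,0],[0,-5,0,0,0],[0,-5,0,0,0],[0,-5,0,0,0],[0,-5,0,0,0],[0,-5,0,0,0],[0,-4,0,0,0],[0,0,0,0,0],[0,0,0,0,0],[0,0,0,0,0]]]'
python3 - <<'E'
from cell import r, vision, recognise
import cv2, numpy as np
a=vision.snapshot('wrist')['frame'];b=vision.snapshot('side')['frame'][180:384,30:302]
a=cv2.resize(a,(512,384));b=cv2.resize(b,(512,384),interpolation=cv2.INTER_CUBIC)
cv2.imwrite('pics/w4.png',cv2.resize(np.vstack([a,b]),(450,600)) if 0 else cv2.resize(np.hstack([a,b]),(800,300)))
E
```

```text
time_s: 8.7
tcp_pos: [0.5426, 0.2192, 0.0818]
tcp_rot: [[0.98, 0.201, 0.001], [0.201, -0.98, 0.001], [0.001, -0.001, -1.0]]
wrist_force: [0.5, -2.2, 6.2]
gripper_width: 0.0193
```

View pics/w4.png

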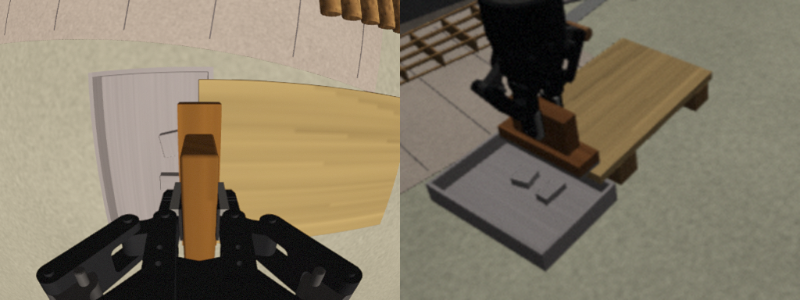

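Both offcuts lie flat in the tray, at about (525,178) and (550,192) in the side crop. Next I'll lift the scraper and carry it back to the clear bench.

```bash
python3 -m pendant '[[[0,0,-10,0,0],[0,0,-20,0,0],[0,0,-20,0,0],[-4,15,0,0,0],[-7,31,0,0,0],[-7,31,0,0,0],[-7,31,0,0,0],[-7,31,0,0,0],[-7,31,0,0,0],[-7,31,0,0,0],[-7,31,0,0,0],[-7,31,0,0,0],[-7,31,0,0,0],[-7,31,0,0,0],[-7,31,0,0,0],[-2,15,0,0,0],[0,0,0,0,0],[0,0,0,0,0]]]'
```

```text
time_s: 10.3
tcp_pos: [0.5354, -0.1616, 0.1311]
tcp_rot: [[0.98, 0.2, -0.001], [0.2, -0.98, 0.001], [-0.0, -0.001, -1.0]]
wrist_force: [-0.0, 0.7, -0.7]
gripper_width: 0.0195
```

```bash
python3 -m pendant '[[[0,0,20,0,0],[0,0,25,0,0],[0,0,20,0,0],[0,0,12,0,0],[0,0,6,0,0],[0,0,3,0,0],[0,0,2,0,0],[0,0,0.5,0,0],[0,0,0,0,0],[0,0,0,0,0]]]'
```

```text
time_s: 11.13
tcp_pos: [0.5362, -0.1623, 0.0437]
tcp_rot: [[0.98, 0.2, 0.001], [0.2, -0.98, -0.0], [0.001, 0.001, -1.0]]
wrist_force: [-0.4, -1.0, -0.5]
gripper_width: 0.0185
```

```bash
python3 -m pendant '[[[0,0,1,0,0],[0,0,0.8,0,0],[0,0,0,0,0],[0,0,0,0,0]]]'
```

```text
time_s: 11.47
tcp_pos: [0.536, -0.1623, 0.0418]
tcp_rot: [[0.98, 0.2, 0.001], [0.2, -0.98, -0.001], [0.001, 0.001, -1.0]]
wrist_force: [-1.9, -0.3, 5.2]
gripper_width: 0.019
```

```bash
python3 -m pendant '[[[0,0,0,0,0.3],[0,0,0,0,0.6],[0,0,0,0,1],[0,0,0,0,1],[0,0,0,0,1],[0,0,0,0,1],[0,0,0,0,1],[0,0,0,0,1],[0,0,-10,0,1],[0,0,-25,0,1],[0,0,-30,0,1],[0,0,-35,0,1],[0,0,-35,0,1],[0,0,-20,0,1],[0,0,0,0,1],[0,0,0,0,1],[0,0,0,0,1]]]'
python3 - <<'E'
from cell import r, vision, recognise
import cv2, numpy as np
a=vision.snapshot('wrist')['frame'];b=vision.snapshot('side')['frame']
cv2.imwrite('pics/w5.png',cv2.resize(np.hstack([a,b]),(800,300)))
E
```

```text
time_s: 12.88
tcp_pos: [0.5352, -0.1621, 0.1956]
tcp_rot: [[0.98, 0.2, -0.001], [0.2, -0.98, 0.0], [-0.001, -0.0, -1.0]]
wrist_force: [0.1, 0.2, -0.4]
gripper_width: 0.0855
```

View pics/w5.png

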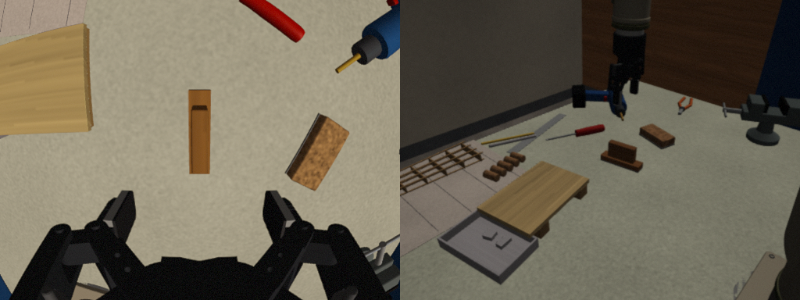

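The scraper stands upright and free on the bench at (200,132) in the wrist half. Both chips are in the tray at about (490,237) and (503,244) in the side half.

```bash
python3 -c "
from cell import r
print(r.hand_in())"
```

```text
the job is handed in; nothing more can be done
None
```

The job is done and handed in at about 13 s on the robot's clock, well inside the 51 s limit.

- **What I did:** I gripped the scraper by its upright grip and set it on the board behind both offcuts. I pushed them off the end in two strokes, slowing for the last 50 mm. Then I stood the scraper back on the bench, let go and raised the gripper clear. Only the scraper pushed the offcuts.
- **Last checks:** The final pictures show both offcuts lying in the tray. The scraper is upright, about 0.1 m or more clear of the board and tray, with the gripper open well above it. The forces read at the end of each move stayed under about 7 N.
- **Disagreements:** In the scene view the network once labelled the scraper as chip_long, and I rejected that from the picture. The board corners differed by about 5 mm between cameras, which the close wrist view settled.

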